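Close the mask cassette and hover it over the wafer

ROBOT

A 6-joint arm with a two-finger parallel gripper is mounted at the origin on the work surface. World frame = base frame: x ahead of the robot, y to its left, z up, the work surface at z = 0. Lengths are in mm, angles in rad, forces in N, time in s.
With the tool pointing down it reaches from about 400 to 925 mm from the base axis. Payload 12.5 kg.
Tool frame: the origin (TCP) lies between the finger pads; the fingertips stand 19 mm ahead of it and the grasp point (between the pads) is the TCP (env.tips_ahead is the distance from the TCP to the fingertips, in mm); z points along the fingers, y is the line along which they close (so a half turn about z gives the same grasp; the last joint's range is limited). The gripper opens to 95 mm and grips with 3 to 60 N. Pads are 20 mm wide; open, the fingers measure 119 mm over their backs; the gripper's body (75 mm by 180 mm) begins 59 mm behind the grasp point.
Start: joints at [1.228, 0.491, 1.559, -0, 1.092, -0.106], TCP at [146.602, 607.579, 233.661] pointing down, gripper open.
Joint ranges: [-3.1, 3.1], [-0.84, 2.19], [0.05, 2.79], [-1.13, 4.28], [0.06, 2.93], [-2.69, 2.69]. Speed limits (rad/s): [2.22, 2.22, 2.79, 3.14, 3.14, 3.14].

INTERFACE

Orientations are given as [roll, pitch, yaw] about the fixed x, y, z axes, in that order (R = Rz(yaw) Ry(pitch) Rx(roll)).
In Python, from cell import env gives the robot as it stands.
- The arm moves only by the shell command python3 -m crank 'ROWS'. ROWS is JSON, a list of rows, each a list of 5 numbers: the shift along the tool's x, y, z in mm, then the turn about the tool's z in degrees, then the finger opening in mm, from 0 to 95.1. In form: [[dx, dy, dz, yaw, grip], ...]. A call has 1 to 10 rows; each row is the pose to reach, as a shift and turn from the pose commanded when the call began, along the tool's axes at that moment; what a row does not reach only later rows make up. A row lasts 1/12 s, in which the tool goes at most 41.7 mm and 7.16 degrees, less where a joint would pass 70% of its speed; a pose out of reach is approached as far as the arm can. A call with a gripper value outside its range is refused whole. The fingers move at their own pace and stop on an object; the grip force is fixed at half the most. Time passes only in rows, so rows that repeat a pose let the fingers close. It gives the time, the measured TCP pose, the force, the opening and the grip force at its end, in the units of the state.
- env.state(): the state, without advancing time (a new reading comes with each control period).
- env.read_camera(name): name is "scene" or "top"; returns a dict with "img" (400x640x3 uint8, blue, green, red), "K" (3x3 intrinsics, pixels), "pose" (4x4, takes a point from camera to world coordinates). Camera axes: x right, y down, z forward; pixel columns grow to the right and rows downward; lengths in mm; the calibration is good to about 2 mm. A picture is of the moment at which its call begins. There is no depth.
- env.job_done(): hands the job in; it is judged then, once.
The state is a dict: "t": time; "joints": joint angles; "qvel": joint speeds; "tau": joint torques, N m; "eef_pos": TCP position; "tcp_rot": TCP orientation; "ft_force": force on the tool from outside, world axes, zero at the start; "moment": the same for the moment, N m; "opening": opening from 0.0 (shut) to 1.0 (fully open); "grip_force": force on a finger pad.
Only numpy, scipy, OpenCV 4.12 (cv2) and the standard library are available. Lean on these libraries where they do the work, as an engineer would, in place of code of your own. Each camera call takes 0.05 s, during which the arm holds its last target. There are 200 camera calls.

TASK

Press the raised red tab of the mask cassette's lid down until the lid lies flush, then lift the cassette by its blue bar, carry it over the black light baffle to the wafer stage and stop with its underside hovering about 8 mm above the wafer: level, centred on the wafer and squared up with the stage's rectangular top plate, long side over long side (either way round). Never let the cassette touch the stage or the baffle, and leave the bottle, beaker and wafer pot where they are. Finish while still holding the cassette still in the air there: do not set it down or let go.

Things in the scene. Friction and masses are not known exactly. Their poses are not given: they have to be found in the camera images.
- cassette: Loose mask cassette, 0.28 to 0.47 kg in all: a flat aluminium frame 120 (x) x 140 (y) x 12 mm holding a glass mask, with a bail (carrying handle) over its middle: two posts at y = +-62 mm and a blue bar, 14 mm wide (x) and 134 mm long (along y), from 48 to 60 mm above the underside. The centre of mass lies under the middle of the bar. Origin: centre of the underside, z up; it stands flat on the table. The lid (joint lid) lies under the bar, hinged along the frame's +x side.
- bail (a point): Centre of the blue bar of the cassette, 54 mm above the cassette's underside; axes as the cassette's. Pinch the bar here from above, across its 14 mm width (closing along the cassette's x).
- lid (a joint): Angle of the cassette's lid, rad: 0 is shut flush on the frame; it starts tilted open by about 0.1 to 0.2 with its free (-x) edge raised. A black frame lid with a clear window, 104 x 104 x 5 mm, hinged about the cassette's y axis at x = +52 mm, z = 12 mm. A stiff friction hinge: it stays where it is left, and a push of about 6 to 7 N down on the tab closes it; a firm stop at 0.
- lid_tab (a point): Centre of the top face of the red press tab (18 x 36 mm) at the lid's free edge; moves with the lid. When shut it lies at x = -42 mm, y = 0, z = 21 mm in the cassette's frame. The bar's nearer edge lies 35 mm from the tab's centre, and its top stands 39 mm above the shut tab.
- stage: Fixed wafer stage: black base 150 x 170 mm, with a top plate 120 (x) x 140 (y) mm whose top is 50 mm above the table, with red corner marks. Micrometer knobs at +x (to 92 mm) and +y (to 98 mm), up to 39 mm high. Origin: centre of the underside, z up, x along the plate's short side.
- wafer (a point): Centre of the top face of the purple wafer (100 mm across, 2 mm thick) on the stage, 52 mm above the table; axes as the stage's.
- baffle: Fixed black light baffle with a yellow top edge, standing between cassette and stage: a panel 320 (x) x 8 (y) x 120 mm high on two feet 60 mm wide. Origin: centre of the underside, x along the panel.
- bottle: Loose amber bottle, 56 mm across, 120 mm high; bystander. Origin: centre of the underside.
- beaker: Loose glass beaker, 64 mm across, 75 mm high; bystander. Origin: centre of the underside.
- wafer_pot: Loose white round wafer pot, 92 mm across, 34 mm high; bystander. Origin: centre of the underside.

How it is judged:
By the outcome, as a careful person would: the job done as asked, in the order asked, and still so for the second after the job is handed in, while the arm keeps its last pose, push and grip.
It also fails if it takes over 64 s, if anything falls off the work surface, if the arm or the gripper's body presses on something with over 40 N, if the wrist force passes 120 N, or if a joint passes its speed limit or range.

## Working session

There is one attempt and no reset: what is moved stays moved. The work goes in short steps, Python scripts to look and compute and a shell command to move; the robot and the scene stay as the last step left them, time stands still between calls to the robot, and variables do not carry over. Pictures are saved under pics/ and viewed, at most 10 in all, crops included, and the job is handed in when it is done.

```bash
mkdir -p pics; ls
python3 - <<'E'
from cell import env
import cv2
for n in("scene","top"):
    c=env.read_camera(n); cv2.imwrite(f"pics/{n}0.png",c["img"]); print(c["K"],c["pose"])
s=env.state();print(s)
E
```

```text
pics
[[488.60345554   0.         316.59770938]
 [  0.         488.60345554 198.46879166]
 [  0.           0.           1.        ]] [[ 4.69254081e-01  6.34606198e-01 -6.14064802e-01  1.32238388e+03]
 [ 8.83049324e-01 -3.33322708e-01  3.30332958e-01 -3.80868289e+02]
 [ 4.94959988e-03 -6.97259597e-01 -7.16801615e-01  9.41262864e+02]
 [ 0.00000000e+00  0.00000000e+00  0.00000000e+00  1.00000000e+00]]
[[401.94935778   0.         312.64621732]
 [  0.         401.94935778 200.7881797 ]
 [  0.           0.           1.        ]] [[ 2.31398903e-03 -9.90039255e-01  1.40772581e-01  4.73948548e+02]
 [-9.99980118e-01 -3.11666406e-03 -5.48172614e-03  1.08147989e+01]
 [ 5.86586490e-03 -1.40757098e-01 -9.90026783e-01  1.02097807e+03]
 [ 0.00000000e+00  0.00000000e+00  0.00000000e+00  1.00000000e+00]]
{'t': 0.1, 'joints': array([ 1.22838758e+00,  4.91482683e-01,  1.55940452e+00, -4.52965547e-06,
        1.09168373e+00, -1.05619732e-01]), 'qvel': array([-0.00040536, -0.00131653, -0.00137588, -0.00193004,  0.0006871 ,
       -0.00052492]), 'tau': array([ 3.17791390e-03, -6.13624477e+01, -2.58609313e+01,  6.94798795e-02,
        4.69392515e-02, -6.93671313e-05]), 'eef_pos': array([146.53730745, 607.37264487, 233.1249685 ]), 'tcp_rot': array([-3.14061940e+00, -9.91385554e-05,  2.90480569e+00]), 'ft_force': array([0.7330852 , 0.12526289, 0.06301435]), 'moment': array([-0.03788307, -0.05840928, -0.00235594]), 'grip_force': 0.0, 'opening': 1.0014264488915254}
```

View pics/scene0.png

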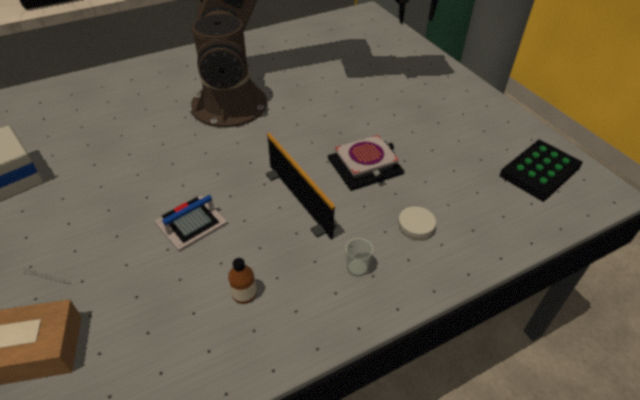

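View pics/top0.png

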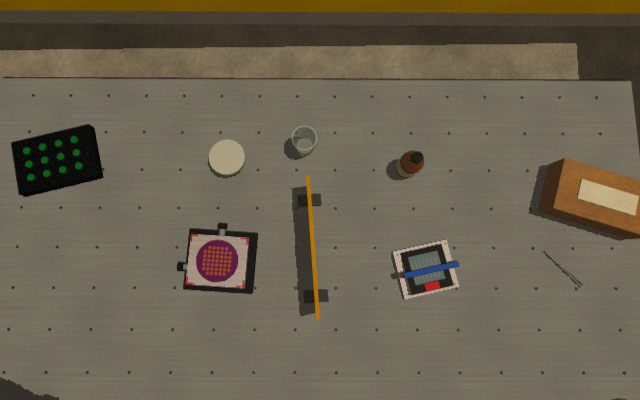

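The pictures show the cassette at top ≈ (427,269), its red tab at (432,286) on the robot's side, and the bar from (403,275) to (458,265). The wafer is at (217,261). The baffle runs from (308,178) to (317,318).

```bash
cat > h.py <<'E'
from cell import env
import cv2, numpy as np
def ray(c,uv,z):
    uv=np.atleast_2d(uv).astype(float); K=c["K"];P=c["pose"]
    d=np.c_[(uv[:,0]-K[0,2])/K[0,0],(uv[:,1]-K[1,2])/K[1,1],np.ones(len(uv))]@P[:3,:3].T
    o=P[:3,3]; return o+d*((z-o[2])/d[:,2])[:,None]
def big(m,box):
    x0,y0,x1,y1=box; k=np.zeros_like(m); k[y0:y1,x0:x1]=m[y0:y1,x0:x1]
    n,l,st,ce=cv2.connectedComponentsWithStats(k); i=1+np.argmax(st[1:,4]); return (l==i)
def hsv(c): return cv2.cvtColor(c["img"],cv2.COLOR_BGR2HSV)
def rng(h,lo,hi): return cv2.inRange(h,np.array(lo),np.array(hi))
def blue(h): return rng(h,(100,120,50),(125,255,255))
def red(h): return rng(h,(0,170,90),(6,255,255))|rng(h,(174,170,90),(180,255,255))
def purple(h): return rng(h,(135,80,40),(172,255,255))
def pts(m): y,x=np.nonzero(m); return np.c_[x,y]
def axis(p):  # centre, direction deg, extents of min rect
    r=cv2.minAreaRect(p[:,:2].astype(np.float32)); w=np.linalg.svd(p[:,:2]-p[:,:2].mean(0),full_matrices=False)[2][0]
    return np.round(p.mean(0)[:2],1),round(np.degrees(np.arctan2(w[1],w[0])),1),np.round(r[0],1),np.round(r[1],1),round(r[2],1)
E
python3 - <<'E'
from h import *
boxes={"top":dict(b=(385,250,475,290),r=(415,275,450,300),p=(185,230,255,295)),"scene":dict(b=(150,185,225,230),r=(165,195,200,215),p=(335,135,395,175))}
for n in boxes:
    c=env.read_camera(n);h=hsv(c);B=boxes[n]
    print(n,"bar",axis(ray(c,pts(big(blue(h),B["b"])),60 if n=="top" else 56)))
    print("tab",axis(ray(c,pts(big(red(h),B["r"])),33)))
    m=big(purple(h)|red(h)|0,B["p"]); m=cv2.morphologyEx(purple(h),cv2.MORPH_CLOSE,np.ones((5,5)))
    m=big(m,B["p"]); hp=cv2.convexHull(pts(m)).reshape(-1,2); p=ray(c,hp,52); print("wafer",[np.round(v,1) for v in cv2.fitEllipse(p[:,:2].astype(np.float32))])
    g=cv2.cvtColor(c["img"],cv2.COLOR_BGR2GRAY)
    if n=="top":
        w=((h[:,:,2]>110)|(m>0)).astype(np.uint8)*255
        w=big(w,(186,232,252,291)); hp=cv2.convexHull(pts(w)).reshape(-1,2); print("plate",axis(ray(c,hp,50)))
        print(cv2.minAreaRect(hp.astype(np.float32)))
        k=big((h[:,:,2]<45).astype(np.uint8),(165,220,262,296)); k=cv2.morphologyEx(k.astype(np.uint8),cv2.MORPH_OPEN,np.ones((13,5)))
        x=rng(h,(15,120,80),(35,255,255)); x=big(x,(300,170,325,325)); print("baffle",np.round(ray(c,[pts(x)[0],pts(x)[-1]],120),0))
    cv2.imwrite(f"pics/{n}1.png",cv2.resize(c["img"][225:300,160:265] if n=="top" else c["img"][130:250,150:410],None,fx=7 if n=="top" else 3,fy=7 if n=="top" else 3,interpolation=cv2.INTER_CUBIC))
E
```

```text
top bar (array([ 448. , -273.3]), np.float64(-77.1), array([ 447.9, -273.9]), array([ 14.6, 132.5]), 13.0)
tab (array([ 408.8, -282.7]), np.float64(102.7), array([ 408.9, -282.8]), array([17.6, 35.9]), 13.7)
wafer [array([467.5, 233.8]), array([98.6, 99.3]), np.float64(7.5)]
plate (array([467.2, 227.7]), np.float64(69.1), array([472.4, 234.4]), array([141.7, 127.4]), 86.2)
((216.462646484375, 258.7170104980469), (59.56968688964844, 54.30650329589844), 4.573921203613281)
baffle [[662.  21. 120.]
 [343.  -9. 120.]]
scene bar (array([ 448.1, -276.4]), np.float64(-77.3), array([ 446.3, -272.9]), array([ 22.8, 129.5]), 12.8)
tab (array([ 408.7, -282.7]), np.float64(-77.1), array([ 408.4, -283.4]), array([11.1, 35.8]), 10.7)
wafer [array([466.9, 235.4]), array([95.7, 96.6]), np.float64(3.7)]
```

View pics/top1.png

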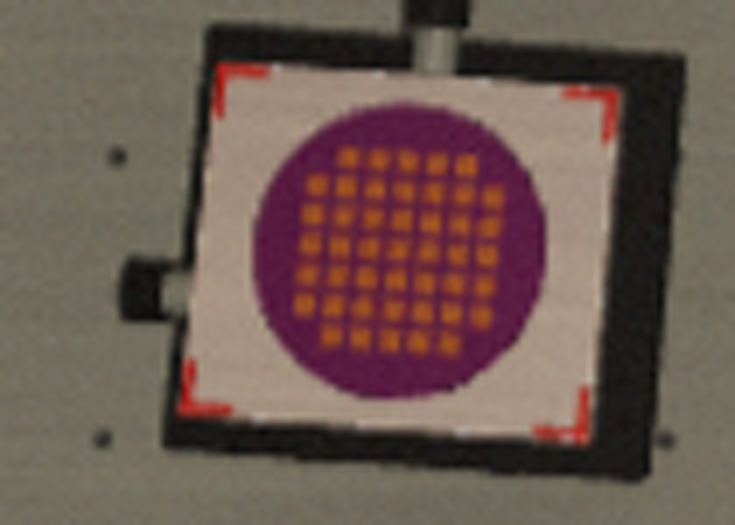

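```bash
cat >> h.py <<'E'
def go(xyz,yaw=None):
    "tool-frame shift and turn (deg) to world xyz and cassette-type yaw (direction of tool y, mod 180)"
    from scipy.spatial.transform import Rotation as R
    s=env.state(); r=R.from_euler("xyz",s["tcp_rot"]); d=r.inv().apply(np.array(xyz)-s["eef_pos"])
    ty=r.apply([0,1,0]); a=np.degrees(np.arctan2(ty[1],ty[0]))
    t=None if yaw is None else -((yaw-a+90)%180-90)
    print("shift",np.round(d,1),"turn",t,"tool y at",round(a,1),"t",s["t"])
E
python3 - <<'E'
from h import *
for n,z in(("top",50),("scene",50)):
    c=env.read_camera(n);h=hsv(c);m=red(h)|rng(h,(0,110,90),(8,255,255))|rng(h,(170,110,90),(180,255,255))
    b=(180,228,255,295) if n=="top" else (330,130,400,178)
    k=np.zeros_like(m);k[b[1]:b[3],b[0]:b[2]]=m[b[1]:b[3],b[0]:b[2]]
    p=ray(c,pts(k),z)[:,:2]; d=np.linalg.norm(p-[467.3,234.3],axis=1); p=p[d>60]
    q=p.astype(np.float32); r=cv2.minAreaRect(q); 
    print(n,len(p),r)
    # corner clusters
    u=p-[467.3,234.3]; cs=[]
    for sx,sy in((1,1),(1,-1),(-1,-1),(-1,1)):
        w=p[(u[:,0]*sx>0)&(u[:,1]*sy>0)]; cs.append(w[np.argmax((w-[467.3,234.3])@[sx*.65,sy*.76])])
    print(np.round(cs,1),np.round(np.mean(cs,0),1)); cs=np.array(cs)
    for a,b2 in((1,0),(2,3)): v=cs[b2]-cs[a]; print("yaw",np.degrees(np.arctan2(-v[0],v[1])),np.linalg.norm(v))
    for a,b2 in((3,0),(2,1)): v=cs[b2]-cs[a]; print("yaw",np.degrees(np.arctan2(v[1],v[0])),np.linalg.norm(v))
go([450,300,233]); go([407.5,-283,130],13)
E
```

```text
top 111 ((467.86505126953125, 234.16958618164062), (139.2288818359375, 120.60829162597656), 86.10778045654297)
[[530.3 298.1]
 [521.1 160.8]
 [403.2 169.6]
 [414.5 307.1]] [467.3 233.9]
yaw -3.850322270798314 137.64533343754297
yaw -4.71464965085327 137.91193836998582
yaw -4.4363262916988 116.14825248403116
yaw -4.30442153771466 118.22626289478683
scene 22 ((466.8486633300781, 235.27401733398438), (138.05630493164062, 115.84354400634766), 86.09703826904297)Traceback (most recent call last):
  File "<stdin>", line 12, in <module>
    return _wrapfunc(a, 'argmax', axis=axis, out=out, **kwds)
    return bound(*args, **kwds)
ValueError: attempt to get argmax of an empty sequence
```

The stage's centre is at (467.4, 234.1) with yaw ≈ -4.1°, and its corners fit 120 x 140. The cassette is at about (448, -273.5) with yaw ≈ 13°. I'm setting out.

```bash
python3 -m crank '[[-36,-22,0,0,0],[-73,-45,0,0,0],[-110,-68,0,0,0],[-147,-91,0,0,0],[-184,-114,0,0,0],[-220,-136,0,0,0],[-257,-159,0,0,0],[-294,-182,0,0,0],[-330,-205,0,0,0],[-367,-227,0,0,0]]'; python3 -c "
from h import *
go([500,0,233]);go([420,-275,200],13)"
```

```text
t: 1.13
eef_pos: [440.6, 309.5, 233.8]
tcp_rot: [3.141, 0.0, 2.905]
ft_force: [0.5, 1.3, -0.1]
opening: 0.36
grip_force: 0.0
shift [-130.4 -287.     0.8] turn None tool y at 76.4 t 1.1333
shift [-117.1 -573.1   33.7] turn 63.43508184824755 tool y at 76.4 t 1.1333
```

```bash
python3 -m crank '[[-15,-35,0,4,0],[-30,-70,0,8,0],[-45,-105,0,12,0],[-60,-140,0,16,0],[-75,-175,0,20,0],[-90,-210,0,24,0],[-105,-245,0,28,0],[-119,-280,0,32,0],[-119,-280,0,32,0]]'; python3 -c "
from h import *
go([420,-280,180],13)"
```

```text
t: 1.88
eef_pos: [490.4, 6.2, 233.7]
tcp_rot: [-3.142, 0.001, 2.338]
ft_force: [0.0, -0.2, -0.3]
opening: 0.003
grip_force: 0.0
shift [-157.1 -249.3   53.9] turn 30.945709291203897 tool y at 43.9 t 1.8833
```

```bash
python3 -m crank '[[-20,-31,0,4,0],[-39,-62,0,8,0],[-59,-93,0,12,0],[-79,-125,0,16,0],[-98,-156,10,20,0],[-118,-187,20,24,0],[-138,-218,35,28,0],[-157,-249,50,31,0],[-157,-249,53,31,0],[-157,-249,53,31,0]]'; python3 -c "
from h import *
go([407.5,-283,60],13)"
```

```text
t: 2.72
eef_pos: [420.8, -276.2, 179.5]
tcp_rot: [-3.14, -0.002, 1.803]
ft_force: [0.0, 0.8, 0.2]
opening: 0.003
grip_force: 0.0
shift [ -3.8 -14.4 119.5] turn 0.27931689462891995 tool y at 13.3 t 2.7167
```

```bash
python3 -m crank '[[-4,-15,5,0,0],[-4,-15,35,0,0],[-4,-15,65,0,0],[-4,-15,90,0,0],[-4,-15,105,0,0],[-4,-15,110,0,0],[-4,-15,110,0,0]]'
python3 - <<'E'
from h import *
go([407.5,-283,60],13)
a=[]
for n,b in(("top",(385,235,470,305)),("scene",(145,150,240,245))):
    c=env.read_camera(n);a.append(cv2.resize(c["img"][b[1]:b[3],b[0]:b[2]],(400,400),interpolation=cv2.INTER_CUBIC))
cv2.imwrite("pics/press.png",np.hstack(a))
E
```

```text
t: 3.3
eef_pos: [408.3, -281.5, 70.3]
tcp_rot: [-3.141, -0.001, 1.807]
ft_force: [0.2, 0.6, -0.1]
opening: 0.003
grip_force: 0.0
shift [-1.3 -1.1 10.3] turn 0.5385213856312987 tool y at 13.5 t 3.3
```

View pics/press.png

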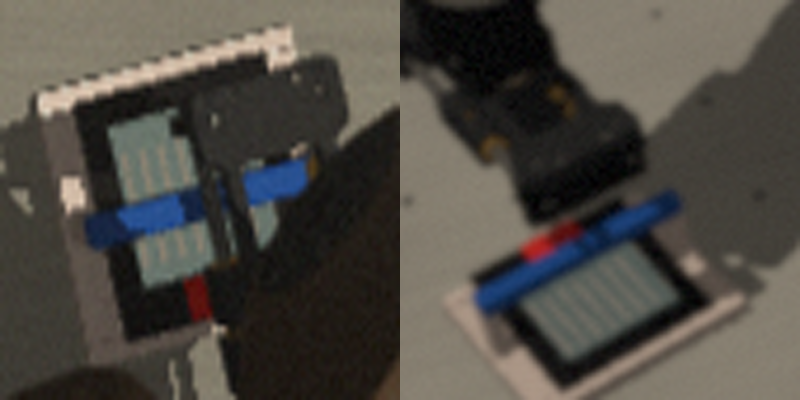

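The left picture shows the fingers at about (220,260), hanging by the bar just above the red tab at (197,297). In the right picture the tab is still visible at (550,243) under the gripper. I'm pressing down in small steps.

```bash
python3 -m crank '[[-1,-1,4,0,0],[-1,-1,8,0,0],[-1,-1,12,0,0],[-1,-1,15,0,0],[-1,-1,18,0,0],[-1,-1,20,0,0],[-1,-1,22,0,0],[-1,-1,24,0,0],[-1,-1,26,0,0],[-1,-1,26,0,0]]'
```

```text
t: 4.23
eef_pos: [406.9, -283.8, 44.4]
tcp_rot: [-3.141, -0.001, 1.805]
ft_force: [-1.4, -0.1, 1.0]
opening: 0.006
grip_force: 0.6
```

```bash
python3 -m crank '[[0,0,1,0,0],[0,0,2,0,0],[0,0,3,0,0],[0,0,3,0,0]]';python3 -m crank '[[0,0,0.5,0,0],[0,0,1,0,0],[0,0,1,0,0]]';python3 -m crank '[[0,0,0.5,0,0],[0,0,1,0,0],[0,0,1,0,0]]'
```

```text
t: 4.57
eef_pos: [406.8, -283.8, 41.6]
tcp_rot: [-3.141, -0.001, 1.805]
ft_force: [-3.1, -1.4, 2.9]
opening: 0.009
grip_force: 1.6
t: 4.82
eef_pos: [406.9, -283.8, 40.6]
tcp_rot: [-3.141, -0.0, 1.805]
ft_force: [-4.5, -0.2, 4.1]
opening: 0.002
grip_force: 2.3
t: 5.07
eef_pos: [406.9, -283.8, 40.0]
tcp_rot: [-3.141, -0.0, 1.805]
ft_force: [-6.1, -0.0, 10.6]
opening: 0.01
grip_force: 5.3
```

```bash
python3 -m crank '[[0,0,0.5,0,0],[0,0,1,0,0],[0,0,1,0,0],[0,0,1,0,0]]'
```

```text
t: 5.4
eef_pos: [406.9, -283.9, 39.7]
tcp_rot: [-3.141, 0.0, 1.805]
ft_force: [-7.6, 0.1, 22.8]
opening: 0.005
grip_force: 11.1
```

```bash
python3 -m crank '[[0,0,-5,0,0],[0,0,-30,0,0],[0,0,-65,0,40],[0,0,-95,0,70],[0,-40,-110,0,70],[0,-80,-110,0,70],[0,-100,-110,0,70],[0,-100,-110,0,70]]'
python3 - <<'E'
from h import *
a=[]
for n,b in(("top",(385,235,470,305)),("scene",(145,150,240,245))):
    c=env.read_camera(n);h=hsv(c);a.append(cv2.resize(c["img"][b[1]:b[3],b[0]:b[2]],(400,400),interpolation=cv2.INTER_CUBIC))
    print(n,"bar",axis(ray(c,pts(big(blue(h),b)),60 if n=="top" else 56)))
    print("tab",axis(ray(c,pts(big(red(h),b)),21)))
cv2.imwrite("pics/shut.png",np.hstack(a))
go([448,-273.5,54],13)
E
```

```text
t: 6.07
eef_pos: [307.3, -307.2, 149.0]
tcp_rot: [-3.141, -0.0, 1.803]
ft_force: [1.0, -0.3, 0.4]
opening: 0.369
grip_force: 0.0
top bar (array([ 447.9, -273.1]), np.float64(-77.2), array([ 448.1, -273.8]), array([ 14.6, 132.4]), 12.8)
tab (array([ 407.7, -283.9]), np.float64(102.1), array([ 407.5, -283.7]), array([17.3, 35.9]), 12.3)
scene bar (array([ 447.7, -273.9]), np.float64(-76.2), array([ 446.6, -271.9]), array([ 22. , 131.4]), 13.2)
tab (array([ 403. , -287.4]), np.float64(0.0), array([ 403. , -287.4]), array([0., 0.]), 0.0)
shift [  1.3 142.2  94.9] turn 0.3308777232914508 tool y at 13.3 t 6.1667
```

View pics/shut.png

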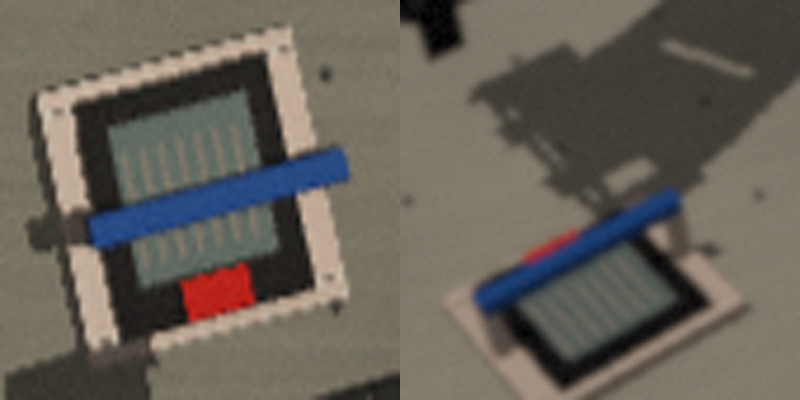

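The lid lies flush, since the tab at (218,292) now measures at z = 21, and the cassette hasn't moved. Next is the grasp.

```bash
python3 -m crank '[[1,36,0,0,50],[1,72,0,0,50],[1,108,0,0,50],[1,142,0,0,50],[1,142,20,0,50],[1,142,45,0,50],[1,142,70,0,50],[1,142,85,0,50],[1,142,95,0,50],[1,142,95,0,50]]'; python3 -c "
from h import *
go([448,-273.5,54],13)"
```

```text
t: 7.0
eef_pos: [448.1, -272.2, 51.6]
tcp_rot: [-3.14, -0.002, 1.806]
ft_force: [-0.1, 0.5, 0.1]
opening: 0.526
grip_force: 0.0
shift [-1.3 -0.4 -2.4] turn 0.4848424058748435 tool y at 13.5 t 7.0
```

```bash
python3 -m crank '[[-1,0,-1,0,50],[-1,0,-1,0,30],[-1,0,-1,0,0],[-1,0,-1,0,0],[-1,0,-1,0,0],[-1,0,-1,0,0],[-1,0,-1,0,0],[-1,0,-1,0,0],[-1,0,-1,0,0]]'
```

```text
t: 7.75
eef_pos: [448.1, -274.1, 54.8]
tcp_rot: [3.141, 0.0, 1.805]
ft_force: [-1.2, 0.1, 4.5]
opening: 0.144
grip_force: 30.0
```

```bash
python3 -m crank '[[0,0,-2,0,0],[0,0,-10,0,0],[0,0,-25,0,0],[0,0,-45,0,0],[0,0,-65,0,0],[0,0,-85,0,0],[0,0,-105,0,0],[0,0,-120,0,0],[0,0,-130,0,0],[0,0,-130,0,0]]';python3 -m crank '[[0,0,-15,0,0],[0,0,-30,0,0],[0,0,-45,0,0],[0,0,-50,0,0],[0,0,-50,0,0],[0,0,-50,0,0]]'
python3 - <<'E'
from h import *
s=env.state();print(s["moment"],s["opening"])
go([490,0,236],0)
a=[]
for n,b in(("top",(370,215,500,325)),("scene",(120,110,260,230))):
    c=env.read_camera(n);a.append(cv2.resize(c["img"][b[1]:b[3],b[0]:b[2]],(400,330),interpolation=cv2.INTER_CUBIC))
cv2.imwrite("pics/lift.png",np.hstack(a))
E
```

```text
t: 8.58
eef_pos: [448.5, -274.3, 186.5]
tcp_rot: [3.14, 0.002, 1.805]
ft_force: [0.3, -0.1, -4.0]
opening: 0.144
grip_force: 30.0
t: 9.08
eef_pos: [447.8, -273.8, 233.6]
tcp_rot: [-3.141, -0.001, 1.805]
ft_force: [-0.4, 1.0, -4.0]
opening: 0.142
grip_force: 30.0
[-0.08132834  0.0723913  -0.01376358] 0.14223460652058476
shift [256.5 104.7  -2.2] turn 13.433379557124795 tool y at 13.4 t 9.0833
```

View pics/lift.png

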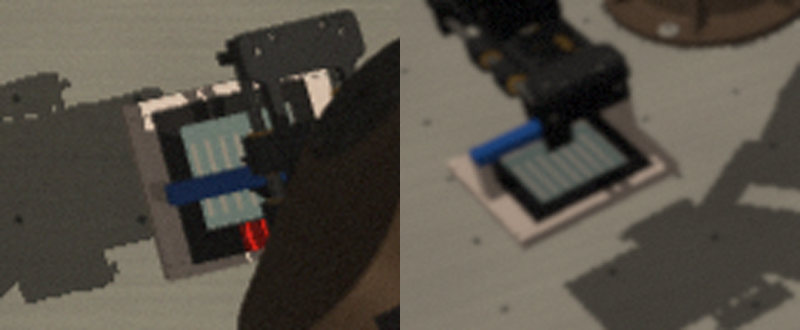

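The cassette hangs level in the grip, with the bar at (225,190) in the left picture. I'm carrying it over the baffle with its underside at about 180 mm.

```bash
python3 -m crank '[[8,2,0,0,0],[24,7,0,1,0],[48,13,0,2,0],[76,21,0,3,0],[104,29,0,4,0],[132,37,0,5,0],[160,45,0,6,0],[188,52,0,7,0],[216,60,0,8,0],[245,68,0,9,0]]';python3 -c "
from h import *
go([467.4,234.1,234],-4.1)"
```

```text
t: 10.02
eef_pos: [456.7, -18.2, 234.2]
tcp_rot: [-3.141, -0.0, 1.647]
ft_force: [0.0, -0.2, -4.7]
opening: 0.149
grip_force: 30.0
shift [250.8  29.9   0.3] turn 8.475075506764341 tool y at 4.4 t 10.0167
```

```bash
python3 -m crank '[[28,3,0,1,0],[56,7,0,2,0],[84,10,0,3,0],[112,13,0,4,0],[140,17,0,5,0],[168,20,0,6,0],[196,23,0,7,0],[220,26,0,8,0],[238,28,0,8.5,0],[244,29,0,8.5,0]]';python3 -m crank '[[0,0,0,0,0],[0,0,0,0,0],[0,0,0,0,0]]';python3 -c "
from h import *
go([467.4,234.1,140],-4.1)"
```

```text
t: 10.85
eef_pos: [466.6, 227.9, 234.0]
tcp_rot: [-3.141, -0.0, 1.501]
ft_force: [0.2, -0.1, -3.7]
opening: 0.144
grip_force: 30.0
t: 11.1
eef_pos: [467.1, 224.7, 234.4]
tcp_rot: [-3.141, 0.0, 1.5]
ft_force: [0.3, -0.7, -4.3]
opening: 0.144
grip_force: 30.0
shift [ 9.4 -0.3 94.4] turn 0.015143300357777889 tool y at -4.1 t 11.1
```

```bash
python3 -m crank '[[3,0,5,0,0],[6,0,15,0,0],[9.4,0,30,0,0],[9.4,0,45,0,0],[9.4,0,60,0,0],[9.4,0,75,0,0],[9.4,0,87,0,0],[9.4,0,94,0,0],[9.4,0,94,0,0],[9.4,0,94,0,0]]';python3 -m crank '[[0,0,0,0,0],[0,0,0,0,0]]'
python3 - <<'E'
from h import *
go([467.4,234.1,114.8],-4.1); print(env.state()["moment"])
a=[]
for n,b in(("top",(155,195,285,305)),("scene",(310,90,430,200))):
    c=env.read_camera(n);h=hsv(c);a.append(cv2.resize(c["img"][b[1]:b[3],b[0]:b[2]],(400,360),interpolation=cv2.INTER_CUBIC))
    z=140+6 if n=="top" else 142
    print(n,"bar",axis(ray(c,pts(big(blue(h),b)),z)))
cv2.imwrite("pics/hover.png",np.hstack(a))
E
```

```text
t: 11.93
eef_pos: [468.1, 234.8, 140.4]
tcp_rot: [-3.141, 0.0, 1.5]
ft_force: [-0.6, 1.2, -3.5]
opening: 0.145
grip_force: 30.0
t: 12.1
eef_pos: [468.3, 235.0, 141.3]
tcp_rot: [3.14, -0.001, 1.5]
ft_force: [-0.5, -0.3, -3.3]
opening: 0.145
grip_force: 30.0
shift [-1.  -0.9 26.5] turn 0.029868514573607285 tool y at -4.1 t 12.1
[-0.05314399  0.07234329  0.01909486]
top bar (array([465.9, 192. ]), np.float64(-95.3), array([465.9, 192.1]), array([48.6, 13.8]), 85.0)
scene bar (array([464.1, 200.3]), np.float64(-87.7), array([465.2, 199.9]), array([21.4, 62.7]), 2.8)
```

View pics/hover.png

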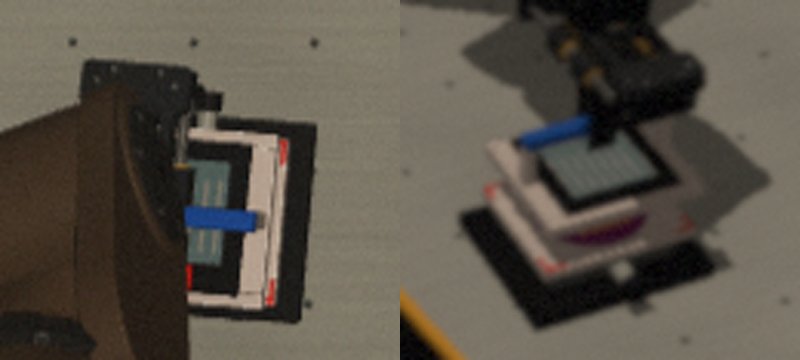

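```bash
python3 -m crank '[[0,0,4,0,0],[0,0,9,0,0],[0,0,14,0,0],[0,0,18,0,0],[0,0,21,0,0],[0,0,23,0,0],[0,0,24,0,0],[0,0,24,0,0],[0,0,24,0,0],[0,0,24,0,0]]'
python3 - <<'E'
from h import *
P=[]
for i in range(12):
    c=env.read_camera("scene" if i%2 else "top"); s=env.state(); P.append(np.r_[s["eef_pos"],np.degrees(s["tcp_rot"])%360,s["ft_force"]])
print(np.round(np.mean(P,0),2),np.round(np.std(P,0),2))
E
```

```text
t: 13.03
eef_pos: [468.2, 234.9, 116.8]
tcp_rot: [3.141, -0.0, 1.5]
ft_force: [-0.4, -0.8, -4.5]
opening: 0.143
grip_force: 30.0
[ 4.6807e+02  2.3493e+02  1.1672e+02  1.7999e+02  3.5999e+02  8.5930e+01
  1.6000e-01 -5.0000e-02 -4.4200e+00] [0.03 0.01 0.06 0.01 0.   0.   0.34 0.43 0.51]
```

```bash
python3 -m crank '[[-0.8,-0.6,1,0,0],[-0.8,-0.6,1.8,0,0],[-0.8,-0.6,1.8,0,0],[-0.8,-0.6,1.8,0,0],[-0.8,-0.6,1.8,0,0],[-0.8,-0.6,1.8,0,0]]'
python3 - <<'E'
from h import *
go([467.4,234.1,114.8],-4.1)
c=env.read_camera("scene");b=(320,110,420,195)
cv2.imwrite("pics/final.png",cv2.resize(c["img"][b[1]:b[3],b[0]:b[2]],None,fx=7,fy=7,interpolation=cv2.INTER_CUBIC))
# project expected corners of cassette underside (z=60), frame top (z=72), plate top (50) into the crop
P=np.linalg.inv(c["pose"]);t=np.radians(-4.1)
for z in(50,60,72):
    o=[]
    for x,y in((60,70),(60,-70),(-60,-70)):
        w=P[:3,:3]@[467.4+x*np.cos(t)-y*np.sin(t),234.1+x*np.sin(t)+y*np.cos(t),z]+P[:3,3]; u=c["K"]@w; o.append(np.round((u[:2]/u[2]-b[:2])*7))
    print(z,*o)
E
```

```text
t: 14.13
eef_pos: [467.4, 234.2, 114.9]
tcp_rot: [3.141, -0.0, 1.5]
ft_force: [0.6, 0.2, -4.0]
opening: 0.142
grip_force: 30.0
shift [-0.1 -0.   0.1] turn 0.03513894241625337 tool y at -4.1 t 14.1333
50 [549. 348.] [232. 445.] [ 97. 260.]
60 [552. 329.] [233. 426.] [ 98. 241.]
72 [556. 306.] [235. 403.] [ 99. 218.]
```

View pics/final.png

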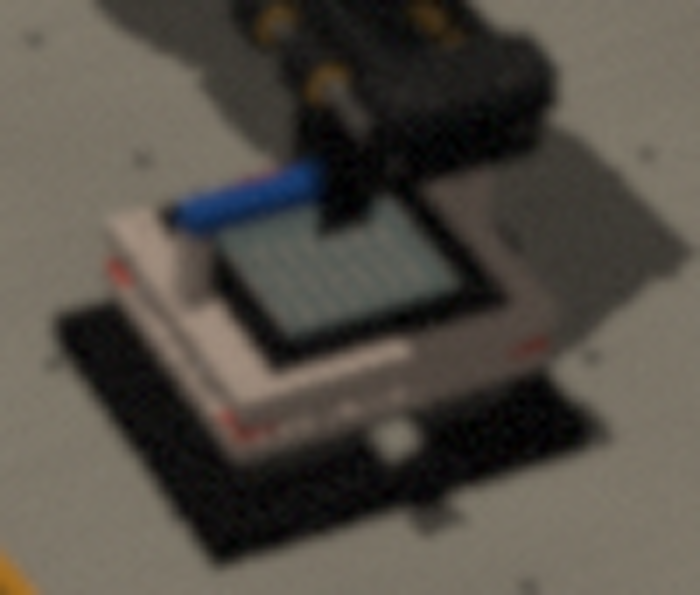

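The frame's corners at (108,215), (237,405) and (553,305) match the projected level pose to within about 1 px of the original image. The red plate marks show evenly below the frame. I'm handing the job in.

```bash
python3 -c "
from cell import env
print(env.job_done())"
```

```text
the job is handed in; nothing more can be done
None
```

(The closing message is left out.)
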